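Close the resin strainer pot

TASK

Put the loose strainer disk, stem up, flat and fully home in the mouth of the resin pot and let go of it. Then set the screw ring over it, find the thread by feel and turn it clockwise (seen from above) until it clamps the strainer firmly, only hand-tight: never press or clamp the strainer hard. Let go of the ring and leave the jar, the spatula and the dental model alone.

Things in the scene. Friction and masses are not known exactly. Their poses are not given: they have to be found in the camera images.
- pot: Aluminium pot bolted to the bench by a square steel foot 110 mm wide. Body 76 mm in diameter up to 62 mm, then a grey plastic neck 41 mm in diameter from 66 mm up to the rim at 95 mm. Origin under its centre on the bench, z up; a small drain tap sticks out low on its -x side. Its yaw tells nothing about the thread.
- mouth (a point): Centre of the pot's mouth at rim height (95 mm above the bench), z up. The mouth is a straight bore 36.4 mm in diameter.
- seat (a point): Centre of the rubber seal in the mouth, 5 mm below the rim, on which the strainer rests. The seal sits on a stiff spring: about 2 N to start it down, then 10 N per mm, 6 mm of travel.
- neck (a point): On the pot's axis, 10 mm below the rim. Round the neck run 4 equal thread ridges 90 deg apart, out to 49 mm diameter: round bars 4 mm thick, each spanning 0.9 rad, centre line 4 mm below the rim at the high end, sinking evenly clockwise (from above) to 10 mm, where a downward stop peg ends it. Between them gaps of 0.67 rad. Where they start differs every time and is not reported.
- strainer: Loose steel strainer disk 34.4 mm in diameter, 9 mm thick, lower edge chamfered 1.5 mm, about 40 g; a round stem 10 mm in diameter stands 21 mm up from its top. Starts on the bench, stem up. Origin at the centre of the underside, z up. Home: underside 5 mm below the rim, top 4 mm above it. It is spoilt if the ring or its seat presses it with more than 24 N.
- ring: Loose black screw ring, 57 mm outside, 20 mm high, about 60 g, lies open side down. Origin at the centre of its lower face, z up. Bore 51 mm. With lugs on top of the ridges it stops with its origin 3 to 9.5 mm below the rim and rides up 6.7 mm per rad if turned anticlockwise, until the lugs drop off the high ends; over the gaps it sinks to 12 mm below, onto the strainer.
- lugs (a point): Ring axis, 3.25 mm above its lower face: level of four round lugs 4 mm thick that stick inwards along the ring's +x, +y, -x, -y to 43.2 mm between tips. Over the gaps the ring is free for about 0.3 rad. Turned clockwise from there the lugs pass under the ridges and draw the ring (felt as a downward pull on whatever holds it) down 6.7 mm per rad; it keeps its tightness when let go.
- ring_top (a point): Centre of the ring's upper face; its 4 mm flange (underside 16 mm above the lower face) leaves a 26 mm hole that passes the stem and presses on the strainer's edge. Clamping starts 0.1 to 0.7 rad clockwise of where the ring sank and then grows about 50 N per rad. Hand-tight is 6 to 24 N, best 14 N: about 0.3 rad past the first pull.
- jar: Bystander: amber jar with black lid, 54 mm in diameter, 62 mm high, origin under its centre.
- spatula: Bystander: small spatula lying flat, 170 mm long, origin under its middle.
- model: Bystander: white dental arch model, a horseshoe about 60 mm wide and 12 mm high, origin under the centre of its curve.
Not all that is in view belongs to the job. Of the things like the strainer, leave any that is purple; of the rest the larger one is meant.

How it is judged:
By the outcome, as a careful person would: the job done as asked, in the order asked, and still so for the second after the job is handed in, with the robot touching nothing.
It also fails if it takes over 70 s, if anything falls off the work surface, if the arm or the gripper's body presses on something with over 40 N, if the wrist force passes 120 N, or if a joint passes its speed limit or range.

ROBOT

A 6-joint arm with a two-finger parallel gripper is mounted at the origin on the work surface. World frame = base frame: x ahead of the robot, y to its left, z up, the work surface at z = 0. Lengths are in mm, angles in rad, forces in N, time in s.
With the tool pointing down it reaches from about 325 to 775 mm from the base axis. Payload 5.5 kg.
Tool frame: the origin (TCP) lies on the centre line of the jaws, within the pads' length; the fingertips stand 14 mm ahead of it and the grasp point (between the pads) lies 5 mm behind it (arm.finger_overhang is the distance from the TCP to the fingertips, in mm); z points along the fingers, y is the line along which they close (so a half turn about z gives the same grasp; the last joint's range is limited). The gripper opens to 88 mm and grips with 3 to 60 N. Pads are 20 mm wide; open, the fingers measure 115 mm over their backs; the gripper's body (75 mm by 178 mm) begins 61 mm behind the grasp point.
Start: joints at [-1.195, 0.091, 1.231, -0, 1.82, -0.057], TCP at [251.65, -544.691, 211.631] pointing down, gripper open.
Joint ranges: [-2.87, 2.87], [-0.86, 2.18], [0.17, 2.46], [-1.51, 4.65], [0.06, 2.69], [-2.65, 2.65]. Speed limits (rad/s): [2.57, 2.57, 3.01, 3.14, 3.14, 3.14].

INTERFACE

Orientations are given as a unit quaternion [w, x, y, z].
In Python, from workcell import arm gives the robot as it stands. The module is installed in compiled form; this text tells all that it offers.
- The arm moves only by the shell command python3 -m crank 'ROWS' [FORCE]. ROWS is JSON, a list that holds one entry, the list of rows, each a list of 5 numbers: the finger opening in m, from 0 to 0.0878, then the shift along the world's x, y, z in m, then the turn about the world's z in rad. In form: [[[hand, dx, dy, dz, twist], ...]]. A call has 1 to 20 rows; each row shifts and turns the commanded pose from where the row before left it; what a row does not reach is not made up. A row lasts 1/8 s, in which the tool goes at most 62.5 mm and 10.7 degrees, less where a joint would pass 70% of its speed; a pose out of reach is approached as far as the arm can. A call is refused whole if a number of a shift passes 0.0625 or a number of a turn 0.188, either way. A call with a gripper value outside its range is refused whole. The fingers move at their own pace and stop on an object; FORCE is the grip in N (left out, the last holds). Time passes only in rows, so rows that do not move let the fingers close. It gives the time, the measured TCP pose, the force, the opening and the grip force at its end, in the units of the state.
- arm.observe(): the state, without advancing time (a new reading comes with each control period).
- arm.grab_frame(name): name is "scene" or "side" or "wrist"; returns a dict with "color" (400x640x3 uint8, blue, green, red), "depth" (400x640 float32, mm along the optical axis (not along the pixel's ray), 0 where there is no reading), "intrinsics" (3x3 intrinsics, pixels), "R" (3x3) and "t" (3): a world point X has camera coordinates R X + t; the wrist camera has in their place "tool_from_camera" (4x4, takes a point from camera to tool coordinates, whose origin is the TCP and whose axes are the flange's). Camera axes: x right, y down, z forward; pixel columns grow to the right and rows downward; lengths in mm; the calibration is good to about 2 mm. A picture is of the moment at which its call begins: read the wrist's pose just before it.
- arm.close_job(): hands the job in; it is judged then, once.
The state is a dict: "t": time; "joint_pos": joint angles; "qvel": joint speeds; "joint_efforts": joint torques, N m; "eef_pos": TCP position; "tcp_rot": TCP orientation; "wrist_force": force on the tool from outside, world axes, zero at the start; "ft_torque": the same for the moment, N m; "finger_gap": finger opening in mm; "gripper_force": force on a finger pad.
Only numpy, scipy, OpenCV 4.12 (cv2) and the standard library are available. Lean on these libraries where they do the work, as an engineer would, in place of code of your own. Each camera call takes 0.05 s, during which the arm holds its last target. There are 200 camera calls.

## Working session

There is one attempt and no reset: what is moved stays moved. The work goes in short steps, Python scripts to look and compute and a shell command to move; the robot and the scene stay as the last step left them, time stands still between calls to the robot, and variables do not carry over. Pictures are saved under pics/ and viewed, at most 10 in all, crops included, and the job is handed in when it is done.

```bash
mkdir -p pics; cat > h.py <<'E'
import numpy as np, cv2
from workcell import arm
def grab(n):
    s=arm.observe(); f=arm.grab_frame(n)
    if n=="wrist":
        w,x,y,z=s["tcp_rot"]
        from scipy.spatial.transform import Rotation as Ro
        T=np.eye(4);T[:3,:3]=Ro.from_quat([x,y,z,w]).as_matrix();T[:3,3]=s["eef_pos"]
        W=np.linalg.inv(T@np.array(f["tool_from_camera"]));f["R"]=W[:3,:3];f["t"]=W[:3,3]
    return f
def ray(f,u,v,z):
    R=np.array(f["R"]);t=np.array(f["t"]);c=-R.T@t
    d=R.T@np.linalg.inv(f["intrinsics"])@np.array([u,v,1.])
    return c+d*(z-c[2])/d[2]
def pix(f,X):
    p=np.array(f["intrinsics"])@(np.array(f["R"])@np.array(X)+np.array(f["t"]));return p[:2]/p[2]
def pts(f):
    d=f["depth"];v,u=np.mgrid[:400,:640];K=np.array(f["intrinsics"])
    P=np.stack([(u-K[0,2])/K[0,0]*d,(v-K[1,2])/K[1,1]*d,d],-1)
    return (P-np.array(f["t"]))@np.array(f["R"])
E
python3 - <<'E'
from h import *
import pickle
o={}
for n in("scene","side"):
    o[n]=grab(n)
    f=o[n]; print(n, -np.array(f["R"]).T@np.array(f["t"]))
    cv2.imwrite(f"pics/{n}0.png",f["color"])
pickle.dump(o,open("f0.pkl","wb"))
E
```

```text
scene [894.74359827 612.20118433 607.63994026]
side [404.55843448 601.37731492 833.17409669]
```

View pics/scene0.png

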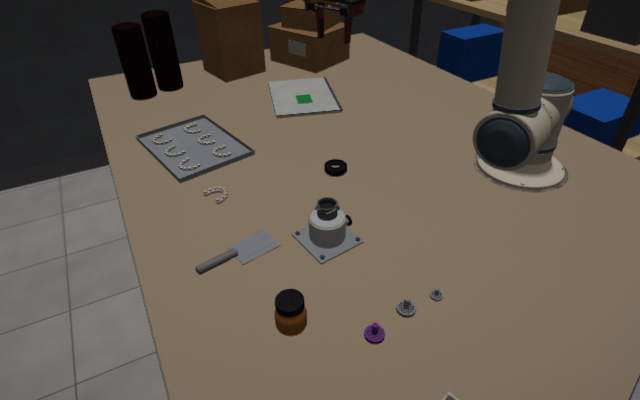

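View pics/side0.png

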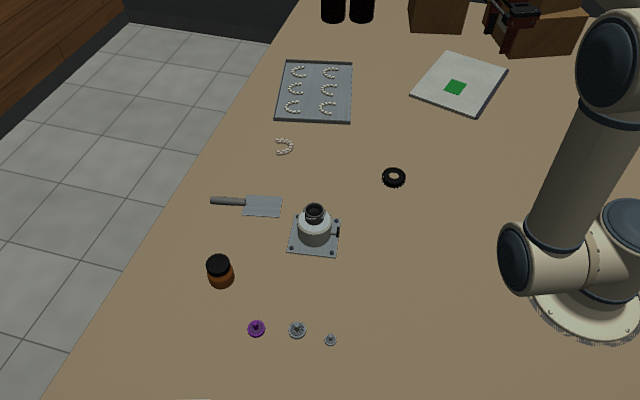

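The scene view shows three strainer-like disks: purple (374,331), a larger grey one (406,307) and a smaller grey one (436,294). The task rules out purple, so of the two greys I take the larger, at (406,307) in scene and (297,329) in side. The ring is at (336,167) and the pot at (327,210). Next I'll confirm with a crop and measure.

```bash
python3 - <<'E'
from h import *
import pickle
o=pickle.load(open("f0.pkl","rb"))
a=o["scene"]["color"][270:350,350:460]; b=o["side"]["color"][300:360,230:350]
c1=cv2.resize(a,None,fx=3.6,fy=3.6,interpolation=cv2.INTER_CUBIC);c2=cv2.resize(b,None,fx=3.3,fy=3.3,interpolation=cv2.INTER_CUBIC)
c3=cv2.resize(o["side"]["color"][160:265,280:420],None,fx=2.8,fy=2.8,interpolation=cv2.INTER_CUBIC)
c4=cv2.resize(o["scene"]["color"][150:265,280:380],None,fx=2.6,fy=2.6,interpolation=cv2.INTER_CUBIC)
C=np.zeros((600,800,3),np.uint8)
for c,(y,x) in((c1,(0,0)),(c2,(0,400)),(c3,(300,0)),(c4,(300,400))):
    c=c[:600-y,:800-x];C[y:y+c.shape[0],x:x+c.shape[1]]=c
cv2.imwrite("pics/crop0.png",C)
for n,p in (("scene",dict(big=(406,307),small=(436,294),purple=(374,331),ring=(336,167),pot=(327,205))),("side",dict(big=(297,329),small=(330,340),purple=(256,328),ring=(394,177),pot=(314,211)))):
    f=o[n];P=pts(f)
    for k,(u,v) in p.items():
        r=30 if k=="pot" else 18
        W=P[v-r:v+r,u-r:u+r].reshape(-1,3);d=f["depth"][v-r:v+r,u-r:u+r].ravel()
        lo=85 if k=="pot" else 5
        m=(d>0)&(W[:,2]>lo)&(W[:,2]<130)
        w=W[m]
        g=ray(f,u,v,dict(big=9,small=7,purple=9,ring=20,pot=95)[k])
        print(n,k,m.sum(),"ray",g.round(1), "min",w.min(0).round(1),"max",w.max(0).round(1)) if m.sum() else print(n,k,g.round(1))
E
```

```text
scene big 279 ray [541.2 240.4   9. ] min [525.7 223.8   5.3] max [559.3 257.6  31.7]
scene small 96 ray [475.1 241.    7. ] min [464.6 229.7   5.3] max [486.2 253.3  22.6]
scene purple 317 ray [617.4 255.6   9. ] min [602.9 241.    5.2] max [636.3 275.3  32.5]
scene ring 269 ray [ 433.  -199.7   20. ] min [ 399.1 -243.5    5.2] max [ 457.2 -181.    20.6]
scene pot 254 ray [575.6  16.7  95. ] min [549.  -12.1  85. ] max [597.3  33.9  96.8]
side big 243 ray [542.  239.5   9. ] min [516.  198.5   5.1] max [558.8 257.5  33.6]
side small 110 ray [475.2 243.    7. ] min [464.2 229.9   5. ] max [486.3 270.7  23.2]
side purple 240 ray [619.  258.9   9. ] min [602.7 241.6   5.3] max [635.6 276.1  33.8]
side ring 330 ray [ 426.9 -204.4   20. ] min [ 399.6 -289.6    5.1] max [ 458.4 -181.6   21.7]
side pot 250 ray [571.3  14.3  95. ] min [548.6 -10.7  85.3] max [596.5  33.1  98.3]
```

View pics/crop0.png

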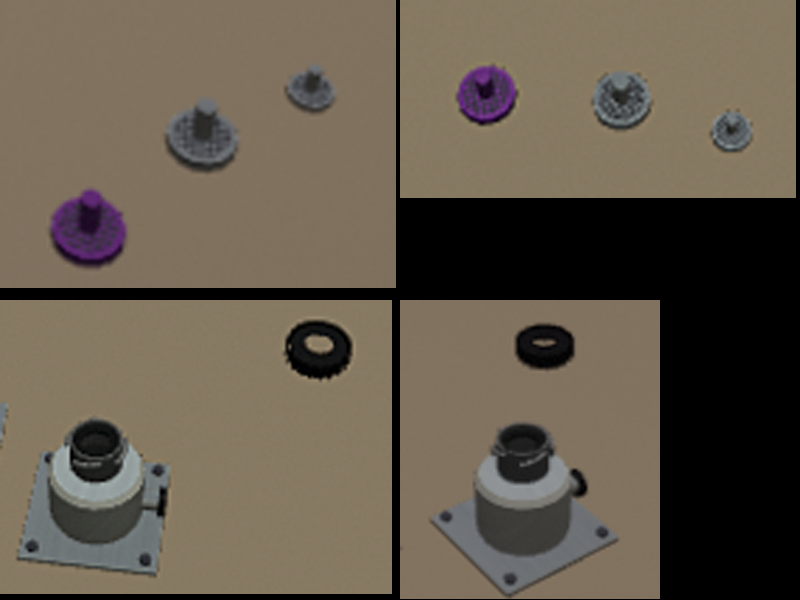

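The crop confirms it: the larger grey strainer is the middle one (about (205,130) upper left, (622,97) upper right). It sits near (542,241), with the pot near (573,11) and the ring near (429,-211). I'll check the wrist camera geometry before moving.

```bash
python3 - <<'E'
from h import *
f=grab("wrist"); s=arm.observe()
print(np.round(f["tool_from_camera"],3),f["intrinsics"]);print(s)
for z in(0,95):print(ray(f,320,200,z),ray(f,0,0,z),ray(f,639,399,z))
E
python3 -m crank '[[[0.0878,0.0225,0.0417,0.01,0],[0.0878,0.0225,0.0417,0.01,0],[0.0878,0.0225,0.0417,0.01,0],[0.0878,0.0225,0.0417,0.01,0],[0.0878,0.0225,0.0417,0,0],[0.0878,0.0225,0.0417,0,0],[0.0878,0.0225,0.0417,0,0],[0.0878,0.02,0.04,0,0],[0.0878,0,0,0,0],[0.0878,0,0,0,0]]]'
```

```text
[[-1.0000e-03 -9.5400e-01 -3.0000e-01  8.1877e+01]
 [ 1.0000e+00 -1.0000e-03  0.0000e+00 -4.2800e-01]
 [-0.0000e+00 -3.0000e-01  9.5400e-01 -1.7387e+02]
 [ 0.0000e+00  0.0000e+00  0.0000e+00  1.0000e+00]] [[314.61553088   0.         318.97403844]
 [  0.         314.61553088 199.29052653]
 [  0.           0.           1.        ]]
{'t': 0.15, 'joint_pos': array([-1.19472352e+00,  9.16799374e-02,  1.23156466e+00,  2.72701867e-05,
        1.81981643e+00, -5.66900680e-02]), 'qvel': array([-0.0009057 , -0.00249629, -0.00328624,  0.00226877,  0.00131099,
       -0.00107581]), 'joint_efforts': array([ 5.62791865e-04, -4.47045207e+01, -4.06908846e+01,  6.98090368e-02,
        2.74623261e-02, -1.21867129e-04]), 'eef_pos': array([ 251.55463574, -544.4623594 ,  210.79541692]), 'tcp_rot': array([-7.26945246e-04,  9.76679753e-01,  2.14700070e-01, -1.03696533e-04]), 'wrist_force': array([-0.07406283,  0.56533117,  0.45333648]), 'ft_torque': array([0.00909871, 0.04614033, 0.05231126]), 'gripper_force': 0.0, 'finger_gap': 87.56400983985569}
[ 215.68022389 -561.60689882    0.        ] [ 275.94459252 -156.65332815    0.        ] [ 1.26575105e+02 -1.16392675e+03 -5.68434189e-14]
[ 242.8906566  -548.84540947   95.        ] [ 288.26523468 -243.94555187   95.        ] [  175.80114269 -1002.34736618    95.        ]
t: 1.4
eef_pos: [428.9, -213.1, 251.4]
tcp_rot: [0.0, 0.977, 0.215, -0.0]
wrist_force: [0.1, -1.1, 0.4]
finger_gap: 87.7
gripper_force: 0.0
```

```bash
cat >> h.py <<'E'
def look(name,guess,zt,R,lo,hi,n="wrist",save=True):
    "centre of a disk-like top at height zt near guess: depth band mask -> contour -> rays on plane -> circle"
    f=grab(n);P=pts(f)
    m=(f["depth"]>0)&(P[...,2]>lo)&(P[...,2]<hi)&(np.hypot(P[...,0]-guess[0],P[...,1]-guess[1])<R)
    c=max(cv2.findContours(m.astype(np.uint8),0,2)[0],key=cv2.contourArea)
    h=np.array([ray(f,u,v,zt)[:2] for u,v in c[:,0]]).astype(np.float32)
    (x,y),r=cv2.minEnclosingCircle(h)
    A=np.c_[2*h,np.ones(len(h))];s=np.linalg.lstsq(A,(h**2).sum(1),rcond=None)[0]
    print(name,"enclosing",round(x,1),round(y,1),"r",round(r,1),"| lsq",s[:2].round(1),"r",round(float(np.sqrt(s[2]+s[:2]@s[:2])),1),"n",m.sum(),"med z",np.median(P[m][:,2]).round(1),"pix",pix(f,[*s[:2],zt]).round(0))
    if save: cv2.imwrite(f"pics/{name}.png",f["color"])
    return f
E
python3 -c "
from h import *
look('ring1',(429,-211),20,45,15,25)"
python3 -m crank '[[[0.0878,0.018,0.0375,0,0],[0.0878,0.018,0.0375,0,0],[0.0878,0.018,0.0375,0,0],[0.0878,0.018,0.0375,0.01,0],[0.0878,0.024,0.0375,0.02,0],[0.0878,0.024,0.0375,0.02,0],[0.0878,0.024,0,0.02,0],[0.0878,0,0,0,0],[0.0878,0,0,0,0]]]'
python3 -c "
from h import *
f=look('pot1',(573,12),95,40,88,103)"
```

```text
ring1 enclosing 426.8 -212.0 r 28.1 | lsq [ 427.6 -211.9] r 26.0 n 969 med z 17.0 pix [318. 167.]
t: 2.58
eef_pos: [572.7, 10.9, 320.7]
tcp_rot: [-0.0, 0.977, 0.214, -0.001]
wrist_force: [0.1, 0.2, -0.2]
finger_gap: 87.4
gripper_force: 0.0
pot1 enclosing 573.4 10.3 r 24.2 | lsq [573.5  10.3] r 22.1 n 723 med z 91.4 pix [320. 166.]
```

View pics/pot1.png

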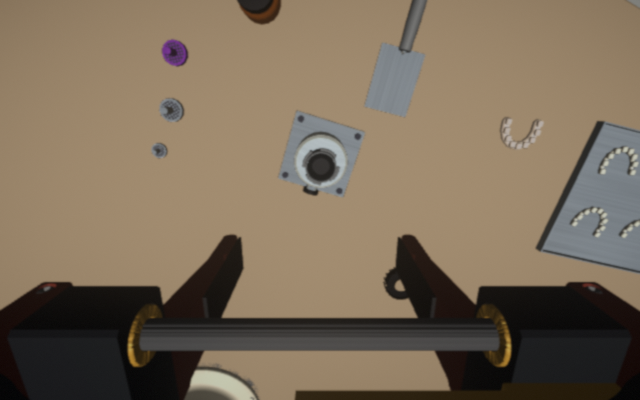

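The wrist view shows the pot mouth at (320,166), the target strainer at (171,109), the smaller grey one at (159,150) and the purple one at (175,52). I'll move closer to refine the mouth and look at the ridges.

```bash

python3 -m crank '[[[0.0878,0,0,-0.06,0],[0.0878,0,0,-0.06,0],[0.0878,0,0,0,0],[0.0878,0,0,0,0]]]'
python3 - <<'E'
from h import *
f=look('pot2',(573,11),95,40,92,103)
u,v=pix(f,[573.4,10.3,95]).astype(int)
g=cv2.cvtColor(f["color"],cv2.COLOR_BGR2GRAY)
c=f["color"][v-45:v+45,u-60:u+60]
cv2.imwrite("pics/pot2c.png",cv2.convertScaleAbs(cv2.resize(c,None,fx=6,fy=6,interpolation=cv2.INTER_CUBIC),alpha=2.0))
print(u,v)
E
```

```text
t: 3.12
eef_pos: [573.7, 11.8, 204.9]
tcp_rot: [0.0, 0.977, 0.214, 0.002]
wrist_force: [0.4, 0.4, 0.9]
finger_gap: 87.8
gripper_force: 0.0
pot2 enclosing 573.5 10.3 r 24.0 | lsq [573.2  10. ] r 21.3 n 490 med z 95.0 pix [321. 194.]
320 193
```

View pics/pot2c.png

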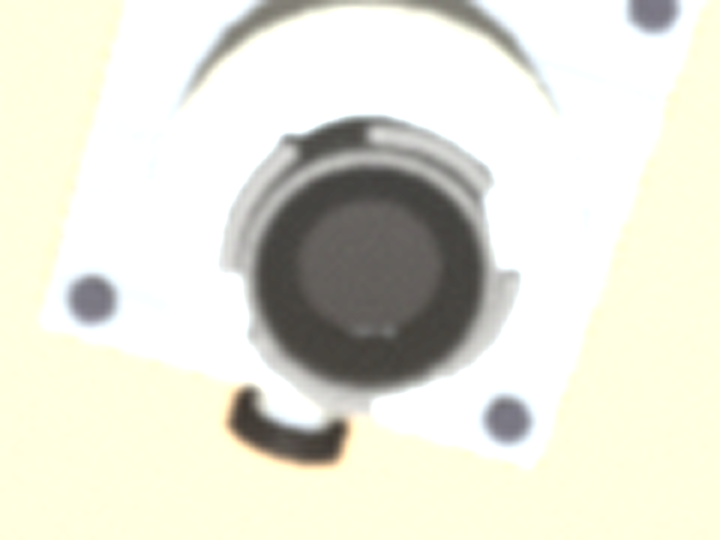

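The enlarged view shows the mouth centred at wrist pixel (321,193.5), which matches (573.3,10.1), with four ridges round it. Next is the strainer.

```bash

python3 -m crank '[[[0.0878,-0.006,0.04,0,0],[0.0878,-0.006,0.04,0,0],[0.0878,-0.006,0.04,0,0],[0.0878,-0.006,0.04,-0.02,0],[0.0878,-0.006,0.04,-0.03,0],[0.06,-0.0015,0.03,-0.03,0],[0.06,0,0,0,0],[0.06,0,0,0,0]]]'
python3 - <<'E'
from h import *
f=look('str1',(541.7,240.7),9,25,4,14)
f=look('str2',(541.7,240.7),30,12,24,36,save=False)
s=arm.observe();print(s["eef_pos"])
u,v=pix(f,[541.7,240.7,9]).astype(int);print(u,v)
a=f["color"][v-45:v+45,u-60:u+60]
cv2.imwrite("pics/strc.png",cv2.convertScaleAbs(cv2.resize(a,None,fx=6,fy=6,interpolation=cv2.INTER_CUBIC),alpha=1.5))
E
```

```text
t: 4.18
eef_pos: [543.5, 242.2, 125.5]
tcp_rot: [-0.0, 0.977, 0.215, 0.003]
wrist_force: [0.1, -0.6, 0.7]
finger_gap: 62.0
gripper_force: 0.0
str1 enclosing 542.6 240.8 r 17.5 | lsq [542.5 241. ] r 16.8 n 831 med z 10.0 pix [320. 192.]
str2 enclosing 542.9 240.9 r 5.7 | lsq [542.8 241.1] r 5.1 n 109 med z 30.7 pix [320. 198.]
[543.4145012  241.67286958 125.09043519]
319 192
```

View pics/strc.png

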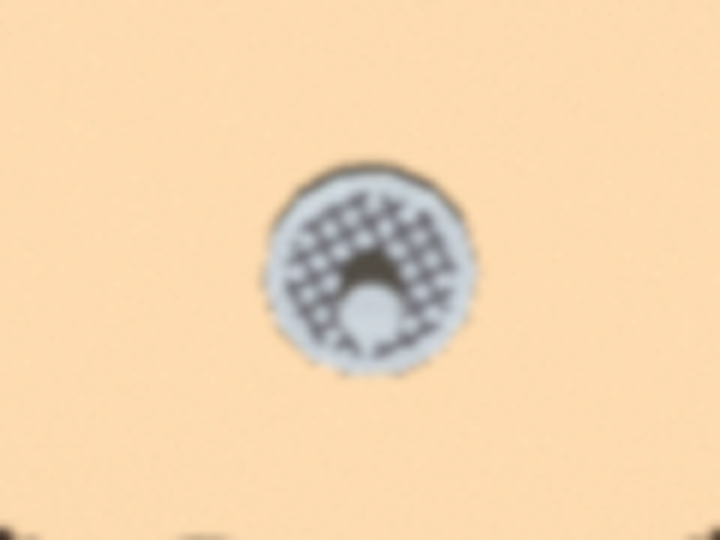

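The strainer is at (542.6,240.9), measured the same way as the mouth, so the required shift is (+30.7,-230.8). Descending to grip the stem.

```bash

python3 -m crank '[[[0.035,-0.0008,-0.001,-0.05,0],[0.035,0,0,-0.03,0],[0.035,0,0,-0.01,0],[0.035,0,0,-0.008,0],[0.035,0,0,0,0],[0.0,0,0,0,0],[0.0,0,0,0,0],[0.0,0,0,0,0],[0.0,0,0,0,0],[0.0,0,0,0,0]]]' 15
```

```text
t: 5.52
eef_pos: [540.8, 241.2, 23.6]
tcp_rot: [-0.0, 0.977, 0.215, -0.0]
wrist_force: [-0.1, -0.2, 0.3]
finger_gap: 0.8
gripper_force: 0.0
```

```bash

python3 - <<'E'
from h import *
f=grab("wrist");print(arm.observe()["eef_pos"])
P=pts(f);print(pix(f,[542.6,240.9,9]),pix(f,[541,241,10]))
cv2.imwrite("pics/miss.png",f["color"])
E
```

```text
[540.81751779 241.21339208  23.61076975]
[321.2245232  230.53584553] [320.05449316 233.16351764]
```

View pics/miss.png

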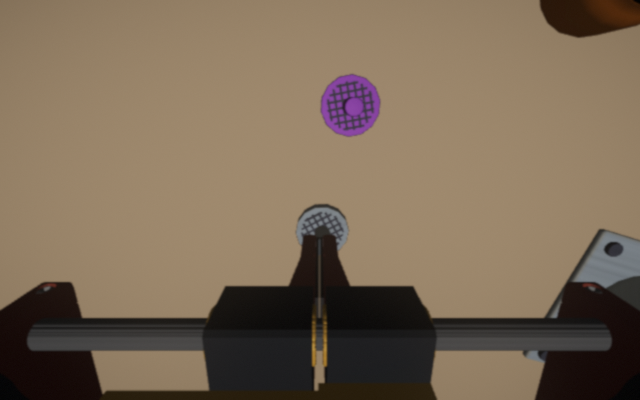

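The strainer is still upright at about (322,229), and the fingers at (319,236) have closed above or in front of its stem. The fingertips look higher than expected, so I'll check their actual position.

```bash

python3 - <<'E'
from h import *
print(arm.finger_overhang)
f=arm.grab_frame("wrist");T=np.array(f["tool_from_camera"])
g=dict(f);M=np.linalg.inv(T);g["R"]=M[:3,:3];g["t"]=M[:3,3]
P=pts(g)
for v in range(215,290,5): print(v,f["depth"][v,319].round(0),P[v,319].round(1),P[v,306].round(1))
E
```

```text
14.0
215 199.0 [12.9 -0.4 12.6] [12.5 -8.7 13.9]
220 201.0 [ 9.1 -0.4 13.7] [ 9.2 -8.7 13.6]
225 202.0 [ 5.5 -0.4 14.2] [ 5.9 -8.7 13.2]
230 196.0 [ 4.8 -0.4  7.7] [ 2.  -8.8 14.3]
235 188.0 [ 5.3 -0.4 -1.1] [ 10.1  -7.7 -11.8]
240 172.0 [  9.2  -0.4 -16.5] [ 10.4  -7.4 -19.2]
245 167.0 [  8.8  -0.4 -22.1] [ 10.5  -7.1 -25.6]
250 160.0 [  9.2  -0.4 -28.7] [ 10.5  -6.9 -31.2]
255 156.0 [  8.7  -0.4 -33.1] [ 10.6  -6.7 -36.8]
260 151.0 [  8.8  -0.4 -38.4] [ 10.8  -6.5 -42.1]
265 147.0 [  8.7  -0.4 -43.1] [ 10.9  -6.3 -47. ]
270 148.0 [  6.   -0.4 -43. ] [  9.9  -6.2 -49.8]
275 147.0 [  4.2  -0.4 -44.4] [ 10.2  -6.  -54.3]
280 148.0 [  1.4  -0.4 -44.2] [ 10.4  -5.9 -58.7]
285 147.0 [ -0.6  -0.4 -45.2] [ 10.3  -5.7 -62.2]
```

```bash

python3 - <<'E'
from h import *
f=arm.grab_frame("wrist");T=np.array(f["tool_from_camera"])
g=dict(f);M=np.linalg.inv(T);g["R"]=M[:3,:3];g["t"]=M[:3,3]
P=pts(g)
for v in range(229,242): print(v,[(P[v,u,0].round(1),P[v,u,2].round(1)) for u in(303,306,312,326,332)])
m=(np.abs(P[...,1])<25)&(P[...,2]<-3)&(P[...,2]>-70)&(np.abs(P[...,0])<14)&(f["depth"]>0)
print(np.percentile(P[m][:,2],[90,95,98,99,99.7]))
E
```

```text
229 [(np.float64(2.9), np.float64(13.7)), (np.float64(2.9), np.float64(13.9)), (np.float64(3.3), np.float64(12.9)), (np.float64(4.8), np.float64(9.2)), (np.float64(3.1), np.float64(13.4))]
230 [(np.float64(2.0), np.float64(14.2)), (np.float64(2.6), np.float64(12.9)), (np.float64(2.5), np.float64(13.0)), (np.float64(5.4), np.float64(6.3)), (np.float64(2.0), np.float64(14.2))]
231 [(np.float64(1.6), np.float64(13.6)), (np.float64(1.6), np.float64(13.5)), (np.float64(2.0), np.float64(12.6)), (np.float64(5.1), np.float64(5.4)), (np.float64(1.2), np.float64(14.4))]
232 [(np.float64(0.8), np.float64(13.8)), (np.float64(1.1), np.float64(13.1)), (np.float64(0.3), np.float64(15.0)), (np.float64(5.0), np.float64(3.9)), (np.float64(0.7), np.float64(13.9))]
233 [(np.float64(0.5), np.float64(12.9)), (np.float64(-0.2), np.float64(14.4)), (np.float64(0.2), np.float64(13.5)), (np.float64(5.4), np.float64(1.6)), (np.float64(0.6), np.float64(12.7))]
234 [(np.float64(-0.5), np.float64(13.5)), (np.float64(-0.6), np.float64(13.9)), (np.float64(-0.8), np.float64(14.2)), (np.float64(4.9), np.float64(1.2)),
[... 802 characters left out ...]
float64(10.7), np.float64(-17.4))]
239 [(np.float64(10.4), np.float64(-18.0)), (np.float64(10.5), np.float64(-18.1)), (np.float64(10.8), np.float64(-18.8)), (np.float64(10.8), np.float64(-18.9)), (np.float64(10.1), np.float64(-17.3))]
240 [(np.float64(10.4), np.float64(-19.2)), (np.float64(10.4), np.float64(-19.3)), (np.float64(10.1), np.float64(-18.6)), (np.float64(10.2), np.float64(-18.9)), (np.float64(9.8), np.float64(-17.9))]
241 [(np.float64(10.9), np.float64(-21.4)), (np.float64(10.4), np.float64(-20.4)), (np.float64(10.0), np.float64(-19.6)), (np.float64(10.6), np.float64(-20.9)), (np.float64(10.4), np.float64(-20.5))]
[-21.58014815 -17.11242941 -13.98828626 -13.07689693 -12.01012374]
```

The fingertips really sit about 13 mm behind the reported TCP, not 14 mm ahead, so they closed above the stem. The stem itself is centred. I'll open, go 24 mm lower and grip.

```bash

python3 -m crank '[[[0.035,0,0,0,0],[0.035,0,0,0,0],[0.035,0,0,0,0],[0.035,0,0,-0.014,0],[0.035,0,0,-0.010,0],[0.035,0,0,0,0],[0.0,0,0,0,0],[0.0,0,0,0,0],[0.0,0,0,0,0],[0.0,0,0,0,0]]]' 15
```

```text
t: 6.92
eef_pos: [540.8, 241.2, -0.5]
tcp_rot: [-0.0, 0.977, 0.215, -0.0]
wrist_force: [1.2, 0.4, 0.3]
finger_gap: 9.1
gripper_force: 15.0
```

Gripped: gap 9.1 mm at 15 N. Lifting and carrying to above the pot.

```bash

python3 -m crank '[[[0.0,0,0,0.03,0],[0.0,0,0,0.05,0],[0.0,0,0,0.05,0],[0.0,0.0054,-0.0385,0,0],[0.0,0.0054,-0.0385,0,0],[0.0,0.0054,-0.0385,0,0],[0.0,0.0054,-0.0385,0,0],[0.0,0.0054,-0.0385,0,0],[0.0,0.0054,-0.0385,0,0],[0,0,0,0,0],[0,0,0,0,0],[0,0,0,0,0],[0,0,0,0,0]]]' 15
python3 - <<'E'
from h import *
s=arm.observe()["eef_pos"];print(s)
f=look('hold',s[:2],s[2]+9.5,22,s[2]+6,s[2]+14)
f=look('mouth',(573,10.5),95,30,88,98)
print(pix(f,[573.3,10.3,95]))
E
```

```text
t: 8.55
eef_pos: [573.2, 11.2, 129.7]
tcp_rot: [-0.0, 0.977, 0.215, 0.0]
wrist_force: [0.3, -0.9, -0.3]
finger_gap: 9.2
gripper_force: 15.0
[573.17308805  11.22354341 129.65953922]
hold enclosing 575.0 13.0 r 17.1 | lsq [578.   14.5] r 12.9 n 977 med z 140.0 pix [318. 240.]
mouth enclosing 574.6 10.7 r 24.0 | lsq [576.4  10.9] r 19.4 n 1398 med z 91.4 pix [322. 218.]
[320.5980615  221.64916127]
```

View pics/mouth.png

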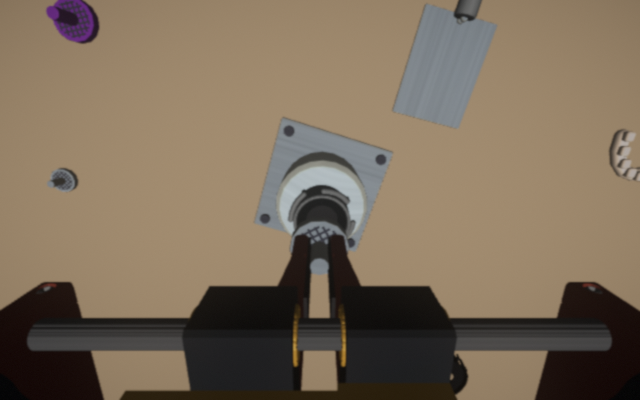

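The picture shows the strainer upright in the gripper at about (319,235), with the mouth below it at (321,221). I'll shift y by -0.8 mm and lower slowly, watching the force.

```bash

python3 -m crank '[[[0.0,0,-0.0008,-0.02,0],[0.0,0,0,-0.01,0],[0.0,0,0,-0.003,0],[0.0,0,0,-0.002,0],[0.0,0,0,-0.001,0],[0,0,0,0,0]]]' 15
python3 -m crank '[[[0,0,0,-0.001,0],[0,0,0,-0.001,0],[0,0,0,0,0]]]' 15
```

```text
t: 9.4
eef_pos: [573.5, 9.4, 94.0]
tcp_rot: [0.0, 0.977, 0.215, 0.0]
wrist_force: [0.8, -0.7, -0.9]
finger_gap: 9.3
gripper_force: 15.0
t: 9.78
eef_pos: [573.2, 9.4, 91.6]
tcp_rot: [-0.0, 0.977, 0.215, -0.0]
wrist_force: [0.8, -0.2, -0.4]
finger_gap: 9.4
gripper_force: 15.0
```

```bash

python3 -m crank '[[[0,0,0,-0.0008,0],[0,0,0,-0.0007,0],[0,0,0,0,0]]]' 15
python3 -m crank '[[[0,0,0,-0.0005,0],[0,0,0,0,0]]]' 15
```

```text
t: 10.15
eef_pos: [573.1, 9.4, 90.0]
tcp_rot: [-0.0, 0.977, 0.215, -0.0]
wrist_force: [-0.3, -0.6, 0.2]
finger_gap: 9.3
gripper_force: 15.0
t: 10.4
eef_pos: [573.2, 9.4, 89.6]
tcp_rot: [-0.0, 0.977, 0.215, -0.0]
wrist_force: [-1.1, -0.7, -1.2]
finger_gap: 9.6
gripper_force: 15.0
```

```bash

python3 -m crank '[[[0,0,0,-0.0005,0],[0,0,0,0,0]]]' 15 | grep -E 'eef|force'
python3 -m crank '[[[0,0,0,-0.0004,0],[0,0,0,0,0]]]' 15| grep -E 'eef|force'
```

```text
eef_pos: [573.2, 9.4, 89.5]
wrist_force: [-2.5, 0.4, 2.0]
gripper_force: 15.0
eef_pos: [573.3, 9.4, 89.2]
wrist_force: [-3.7, -0.1, 5.1]
gripper_force: 15.0
```

Contact at the expected seat height. Releasing, then checking the seating.

```bash

python3 -m crank '[[[0,0,0,0.0004,0],[0.03,0,0,0,0],[0.03,0,0,0,0],[0.03,0,0,0,0],[0.03,0,0,0.04,0],[0.06,0,0,0.05,0],[0.0878,0,0,0.03,0],[0.0878,0,0,0,0],[0.0878,0,0,0,0],[0.0878,0,0,0,0]]]'
python3 - <<'E'
from h import *
f=look('seat',(573,10),99,19,97,103)
look('stem',(573,10),120,9,114,126,save=False)
print(pix(f,[573.3,10.3,95]))
P=pts(f);q=(np.hypot(P[...,0]-573,P[...,1]-10)<15)&(P[...,2]>97)&(P[...,2]<104)&(np.hypot(P[...,0]-573,P[...,1]-10)>7)
w=P[q];print(np.linalg.lstsq(np.c_[w[:,:2]-[573,10],np.ones(len(w))],w[:,2],rcond=None)[0])
u,v=pix(f,[573.3,10.3,95]).astype(int)
cv2.imwrite("pics/seatc.png",cv2.convertScaleAbs(cv2.resize(f["color"][v-45:v+45,u-60:u+60],None,fx=6,fy=6,interpolation=cv2.INTER_CUBIC),alpha=1.8))
E
```

```text
t: 12.15
eef_pos: [572.6, 9.4, 206.7]
tcp_rot: [-0.0, 0.977, 0.215, -0.002]
wrist_force: [-0.1, 0.5, -0.2]
finger_gap: 76.6
gripper_force: 0.0
seat enclosing 573.8 10.6 r 17.3 | lsq [573.8  10.5] r 16.7 n 868 med z 100.0 pix [319. 191.]
stem enclosing 574.6 10.9 r 5.8 | lsq [574.4  11. ] r 5.3 n 117 med z 120.7 pix [319. 197.]
[319.06909637 190.00770262]
[2.58951155e-03 2.50594608e-03 1.00075780e+02]
```

View pics/seatc.png

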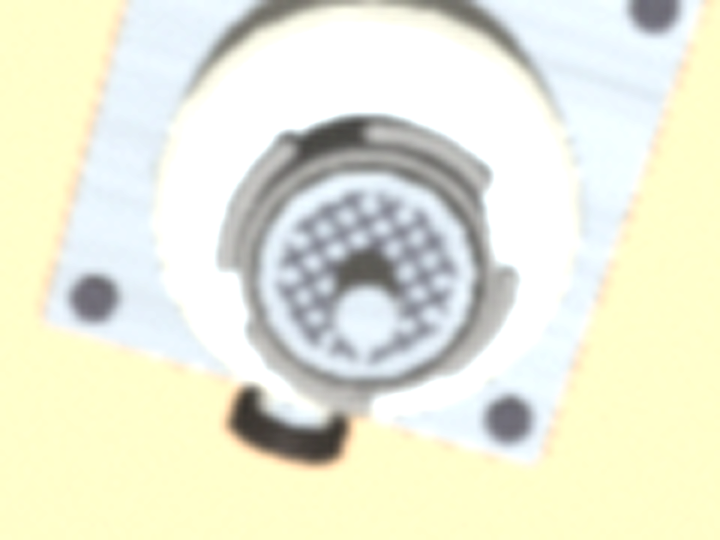

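The strainer is seated flat at tilt about 0.003, its rim concentric in the mouth. A gap between ridges is centred about 19° anticlockwise of tool +x. Next I'll check gripper clearance for the stem and the last joint's range, then go for the ring.

```bash

python3 - <<'E'
from h import *
s=arm.observe();print(s["joint_pos"].round(2),s["eef_pos"])
f=arm.grab_frame("wrist");T=np.array(f["tool_from_camera"])
g=dict(f);M=np.linalg.inv(T);g["R"]=M[:3,:3];g["t"]=M[:3,3]
P=pts(g)
for v in (315,322,330,337,345,360,385,395): print(v,[P[v,u].round(0).tolist() for u in (200,319,400)])
E
python3 -m crank '[[[0.0878,-0.024,-0.037,0,0],[0.0878,-0.024,-0.037,0,0],[0.0878,-0.024,-0.037,0,0],[0.0878,-0.024,-0.037,-0.01,0],[0.0878,-0.024,-0.037,-0.02,0],[0.0878,-0.024,-0.037,-0.03,0],[0.0878,0,0,-0.02,0],[0.0878,0,0,0,0],[0.0878,0,0,0,0],[0.0878,0,0,0,0],[0.0878,0,0,0,0]]]'
python3 - <<'E'
from h import *
f=look('ring2',(428,-212),20,40,13,26)
K=(f["color"].max(2)<70).astype(np.uint8);u,v=pix(f,[428,-212,20]).astype(int)
m=np.zeros_like(K);cv2.circle(m,(int(u),int(v)),50,1,-1);K&=m
for c in cv2.findContours(K,1,2)[0]:
    if cv2.contourArea(c)<100: continue
    h=np.array([ray(f,*p,20)[:2] for p in c[:,0]]).astype(np.float32)
    print(cv2.minEnclosingCircle(h),cv2.contourArea(c))
print(arm.observe()["joint_pos"].round(2),arm.observe()["eef_pos"])
E
```

```text
[-0.04  0.02  1.31  0.    1.81  1.1 ] [572.7335412    9.42892953 207.35136057]
315 [[7.0, -44.0, -76.0], [82.0, -0.0, -174.0], [-209.0, 114.0, 203.0]]
322 [[28.0, -31.0, -107.0], [27.0, -0.0, -106.0], [28.0, 20.0, -107.0]]
330 [[27.0, -30.0, -109.0], [27.0, -0.0, -108.0], [26.0, 20.0, -108.0]]
337 [[25.0, -30.0, -109.0], [25.0, -0.0, -109.0], [25.0, 20.0, -109.0]]
345 [[24.0, -30.0, -110.0], [23.0, -0.0, -110.0], [23.0, 20.0, -109.0]]
360 [[-9.0, -44.0, -81.0], [-292.0, -1.0, 207.0], [-292.0, 122.0, 207.0]]
385 [[-340.0, -186.0, 207.0], [-341.0, -1.0, 207.0], [-341.0, 126.0, 207.0]]
395 [[-362.0, -189.0, 208.0], [18.0, -0.0, -119.0], [18.0, 18.0, -119.0]]
t: 13.68
eef_pos: [429.9, -212.3, 130.0]
tcp_rot: [0.0, 0.977, 0.215, 0.001]
wrist_force: [-1.1, 0.3, 0.5]
finger_gap: 88.1
gripper_force: 0.0
ring2 enclosing 427.4 -212.2 r 28.5 | lsq [ 428.1 -211.8] r 26.5 n 1943 med z 16.9 pix [318. 194.]
((429.92724609375, -211.59262084960938), 14.68678092956543) 657.0
((430.313232421875, -211.27194213867188), 29.087350845336914) 2455.0
[-0.53 -0.24  1.69  0.    1.69  0.61] [ 429.77690202 -212.33984909  129.80422633]
```

```bash

python3 -m crank '[[[0.0878,0,0.0005,-0.05,0],[0.0878,0,0,-0.05,0],[0.0878,0,0,-0.025,0],[0.0878,0,0,-0.01,0],[0.0878,0,0,-0.004,0],[0.0878,0,0,0,0],[0.05,0,0,0,0],[0.05,0,0,0,0],[0.05,0,0,0,0],[0.05,0,0,0,0]]]' 25
```

```text
t: 14.98
eef_pos: [429.4, -212.2, -9.6]
tcp_rot: [0.0, 0.977, 0.215, 0.0]
wrist_force: [-0.6, -0.2, 2.8]
finger_gap: 57.2
gripper_force: 25.0
```

```bash

python3 -m crank '[[[0.05,0,0,0.04,0],[0.05,0,0,0.055,0],[0.05,0,0,0.055,0],[0.05,0.024,0.037,0,0],[0.05,0.024,0.037,0,0],[0.05,0.024,0.037,0,0],[0.05,0.024,0.037,0,0],[0.05,0.024,0.037,0,0],[0.05,0.0235,0.037,0,0],[0.05,0,0,0,0],[0.05,0,0,0,0],[0.05,0,0,0,0],[0.05,0,0,0,0]]]' 25
python3 - <<'E'
from h import *
from scipy.optimize import least_squares
s=arm.observe();print(s["eef_pos"],s["joint_pos"].round(2))
f=arm.grab_frame("wrist");T=np.array(f["tool_from_camera"])
g=dict(f);M=np.linalg.inv(T);g["R"]=M[:3,:3];g["t"]=M[:3,3]
P=pts(g);cv2.imwrite("pics/ringhold.png",f["color"])
m=(f["depth"]>0)&(np.abs(P[...,1])<20)&(P[...,0]>-12)&(P[...,2]>-34)&(P[...,2]<-25)
w=P[m];print(m.sum(),w.min(0),w.max(0),np.median(w,0))
K=m.astype(np.uint8)
for c in cv2.findContours(K,1,2)[0]:
    if len(c)<15:continue
    h=np.array([ray(g,*p,-29.6)[:2] for p in c[:,0]])
    o=h[(np.hypot(*h.T)>23)&(np.abs(h[:,1])<18)&(h[:,0]>0)];i=h[(np.hypot(*h.T)<18)&(np.abs(h[:,1])<11)]
    for q,r in((o,28.5),(i,13)):
        if len(q)>6:
            z=least_squares(lambda p:np.hypot(*(q-p).T)-r,[0,0],loss="soft_l1");print(len(q),r,z.x.round(2),"cost",z.cost/len(q))
E
```

```text
t: 16.6
eef_pos: [572.5, 9.0, 140.3]
tcp_rot: [0.0, 0.977, 0.214, 0.0]
wrist_force: [-0.4, -0.4, 0.1]
finger_gap: 56.9
gripper_force: 25.0
[572.49712291   8.98016586 140.3436422 ] [-0.04  0.01  1.44 -0.    1.69  1.1 ]
3231 [-11.99537161 -19.99852037 -31.57598602] [ 29.72064542  19.99971321 -25.00853195] [ 12.639948     0.60388746 -26.4818621 ]
55 28.5 [-1.99 -0.84] cost 0.07714463398481743
52 13 [ 0.36 -0.8 ] cost 0.27553876971541463
```

View pics/ringhold.png

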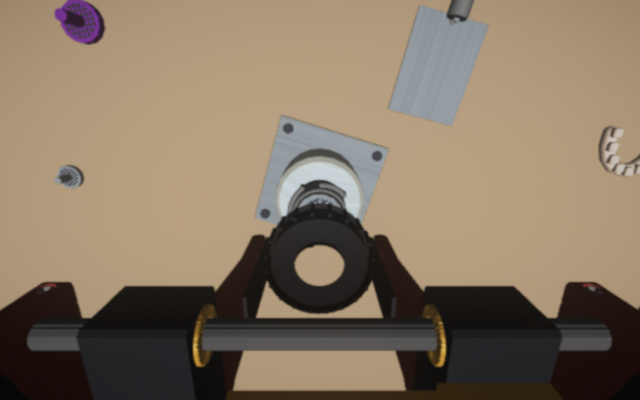

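The ring is held level at about (320,262) with its hole concentric with the tool, over the pot. I'll lower it in steps and watch the force.

```bash

python3 -m crank '[[[0.05,0.0004,0.0007,-0.025,0],[0.05,0,0,-0.02,0],[0.05,0,0,-0.005,0],[0.05,0,0,-0.002,0],[0.05,0,0,0,0],[0.05,0,0,0,0]]]' 25 | grep -E 'eef|wrist|gap'
python3 -m crank '[[[0.05,0,0,-0.002,0],[0.05,0,0,-0.001,0],[0.05,0,0,0,0]]]' 25 | grep -E 'eef|wrist|gap'
python3 -m crank '[[[0.05,0,0,-0.001,0],[0.05,0,0,-0.001,0],[0.05,0,0,0,0]]]' 25 | grep -E 'eef|wrist|gap'
```

```text
eef_pos: [573.6, 10.6, 89.1]
wrist_force: [-1.4, 0.6, -1.1]
finger_gap: 56.8
eef_pos: [573.1, 10.6, 85.0]
wrist_force: [-0.2, -0.3, -0.3]
finger_gap: 56.9
eef_pos: [573.0, 10.6, 82.9]
wrist_force: [0.3, -0.3, -0.4]
finger_gap: 56.7
```

```bash

for i in 1 2; do python3 -m crank '[[[0.05,0,0,-0.001,0],[0.05,0,0,-0.0005,0],[0.05,0,0,0,0]]]' 25 | grep -E 'eef|wrist|gap'; done
```

```text
eef_pos: [573.2, 10.5, 81.6]
wrist_force: [0.1, 0.3, -0.8]
finger_gap: 56.7
eef_pos: [573.2, 10.5, 80.2]
wrist_force: [0.7, -1.6, -0.3]
finger_gap: 56.8
```

```bash

python3 -m crank '[[[0.05,0,0,-0.001,0],[0.05,0,0,-0.0005,0],[0.05,0,0,0,0]]]' 25 | grep -E 'eef|wrist|gap'
python3 -m crank '[[[0.05,0,0,-0.001,0],[0.05,0,0,0,0]]]' 25 | grep -E 'eef|wrist|gap'
```

```text
eef_pos: [573.2, 10.4, 78.6]
wrist_force: [1.4, -1.7, 0.5]
finger_gap: 56.8
eef_pos: [573.2, 10.4, 77.6]
wrist_force: [1.6, -2.9, -0.5]
finger_gap: 57.0
```

```bash

python3 -m crank '[[[0.05,0.0003,-0.0005,-0.0005,0],[0.05,0,0,-0.0005,0],[0.05,0,0,0,0]]]' 25 | grep -E 'eef|wrist|gap'
python3 -m crank '[[[0.05,0,0,-0.0005,0],[0.05,0,0,-0.0005,0],[0.05,0,0,0,0]]]' 25 | grep -E 'eef|wrist|gap'
```

```text
eef_pos: [573.3, 10.3, 76.4]
wrist_force: [-0.1, -1.0, -0.7]
finger_gap: 56.9
eef_pos: [573.4, 10.3, 75.9]
wrist_force: [-1.0, -0.3, 2.9]
finger_gap: 57.0
```

Contact at z of about 75.9. A small anticlockwise turn will tell whether it is on a ridge or in a gap.

```bash

for i in 1 2; do python3 -m crank '[[[0.05,0,0,0,0.05],[0.05,0,0,0,0]]]' 25 | grep -E 'eef|wrist|gap';python3 -c "
from workcell import arm
print(arm.observe()['ft_torque'].round(2))"; done
```

```text
eef_pos: [573.6, 9.9, 76.0]
wrist_force: [-1.4, -0.3, 2.2]
finger_gap: 56.7
[-0.26  0.14 -0.  ]
eef_pos: [573.7, 9.8, 76.2]
wrist_force: [-1.7, -1.8, 4.1]
finger_gap: 57.2
[-0.39  0.19 -0.01]
```

```bash

for i in 1 2 3; do python3 -m crank '[[[0.05,0,0,0.0003,0.05],[0.05,0,0,0.0003,0.05],[0.05,0,0,0,0]]]' 25 | grep -E 'eef|wrist|gap';python3 -c "
from workcell import arm
print(arm.observe()['ft_torque'].round(2))"; done
```

```text
eef_pos: [573.9, 10.0, 77.0]
wrist_force: [-0.5, -1.5, 4.7]
finger_gap: 57.0
[-0.43  0.12 -0.04]
eef_pos: [573.9, 9.9, 77.5]
wrist_force: [-1.3, -2.2, 6.0]
finger_gap: 56.5
[-0.47  0.09  0.  ]
eef_pos: [573.9, 9.7, 78.2]
wrist_force: [-1.0, -3.8, 4.7]
finger_gap: 56.8
[-0.62  0.12 -0.01]
```

It rides up at about 6 mm/rad, so the lugs are on the ridges. I'll keep following anticlockwise to the high ends.

```bash

python3 -m crank '[[[0.05,0,-0.0004,0.0004,0.05],[0.05,0,0,0.0003,0.05],[0.05,0,0,0,0]]]' 25 | grep -E 'eef|wrist|gap'
for i in 1 2; do python3 -m crank '[[[0.05,0,0,0.0003,0.05],[0.05,0,0,0.0003,0.05],[0.05,0,0,0,0]]]' 25 | grep -E 'eef|wrist|gap';python3 -c "
from workcell import arm
print(arm.observe()['ft_torque'].round(2))"; done
```

```text
eef_pos: [574.0, 9.6, 78.9]
wrist_force: [-0.1, -1.9, 4.5]
finger_gap: 56.7
eef_pos: [574.0, 9.4, 79.5]
wrist_force: [-0.8, -2.6, 5.6]
finger_gap: 56.9
[-0.49  0.03  0.01]
eef_pos: [574.1, 9.6, 80.2]
wrist_force: [-0.4, -1.6, 4.8]
finger_gap: 56.6
[-0.42  0.06 -0.01]
```

```bash

for i in 1 2 3; do python3 -m crank '[[[0.05,0,0,0.0003,0.05],[0.05,0,0,0.0003,0.05],[0.05,0,0,0,0]]]' 25 | grep -E 'eef|wrist|gap';python3 -c "
from workcell import arm
print(arm.observe()['ft_torque'].round(2))"; done
```

```text
eef_pos: [574.1, 9.6, 80.8]
wrist_force: [0.3, -2.9, 5.8]
finger_gap: 56.8
[-0.44 -0.05  0.01]
eef_pos: [574.1, 10.0, 81.2]
wrist_force: [-0.0, -0.2, 4.4]
finger_gap: 56.7
[-0.18 -0.1   0.07]
eef_pos: [573.5, 9.7, 80.9]
wrist_force: [-0.1, -1.3, 2.7]
finger_gap: 56.7
[-0.33 -0.04  0.09]
```

The force falls and z stops rising, so the lugs are leaving the high ends. I'll turn a bit further and lower.

```bash

python3 -m crank '[[[0.05,0,0,0,0.08],[0.05,0,0,0,0.08],[0.05,0,0,0,0]]]' 25 | grep -E 'eef|wrist|gap'
python3 -m crank '[[[0.05,0,0,-0.001,0.04],[0.05,0,0,-0.0005,0],[0.05,0,0,0,0]]]' 25 | grep -E 'eef|wrist|gap'
python3 -c "
from workcell import arm
s=arm.observe();print(s['ft_torque'].round(2),s['joint_pos'].round(2))"
```

```text
eef_pos: [573.2, 9.7, 80.0]
wrist_force: [1.3, -1.4, -2.1]
finger_gap: 56.4
eef_pos: [573.4, 9.7, 79.3]
wrist_force: [0.6, -1.8, -1.3]
finger_gap: 56.8
[-0.21 -0.17 -0.04] [-0.04  0.03  1.52  0.    1.58 -0.1 ]
```

```bash

python3 -m crank '[[[0.05,0,-0.0002,-0.001,0],[0.05,0,0,-0.001,0],[0.05,0,0,0,0]]]' 25 | grep -E 'eef|wrist|gap'
python3 -m crank '[[[0.05,0,0,-0.001,0],[0.05,0,0,-0.0005,0],[0.05,0,0,0,0]]]' 25 | grep -E 'eef|wrist|gap'
python3 -m crank '[[[0.05,0,0,-0.0005,0],[0.05,0,0,-0.0003,0],[0.05,0,0,0,0]]]' 25 | grep -E 'eef|wrist|gap'
```

```text
eef_pos: [573.4, 9.6, 77.5]
wrist_force: [0.4, 0.1, 0.1]
finger_gap: 56.9
eef_pos: [573.4, 9.6, 76.0]
wrist_force: [-0.4, -0.8, -0.2]
finger_gap: 56.8
eef_pos: [573.4, 9.5, 75.3]
wrist_force: [-0.5, -0.8, -1.8]
finger_gap: 56.7
```

```bash

for i in 1 2; do python3 -m crank '[[[0.05,0,0,-0.0004,0],[0.05,0,0,-0.0004,0],[0.05,0,0,0,0]]]' 25 | grep -E 'eef|wrist|gap'; done
python3 -m crank '[[[0.05,0,0,-0.0004,0],[0.05,0,0,0,0]]]' 25 | grep -E 'eef|wrist|gap'
```

```text
eef_pos: [573.4, 9.5, 74.5]
wrist_force: [1.2, -1.0, 0.1]
finger_gap: 56.7
eef_pos: [573.4, 9.5, 73.7]
wrist_force: [0.5, -0.3, -0.7]
finger_gap: 56.3
eef_pos: [573.5, 9.5, 73.4]
wrist_force: [-0.9, -0.5, 0.2]
finger_gap: 56.9
```

```bash

python3 -m crank '[[[0.05,0,0,-0.0003,0],[0.05,0,0,0,0]]]' 25 | grep -E 'eef|wrist|gap'
python3 -m crank '[[[0.05,0,0,0,-0.04],[0.05,0,0,0,-0.04],[0.05,0,0,0,0]]]' 25 | grep -E 'eef|wrist|gap'
python3 -c "
from workcell import arm
s=arm.observe();print(s['ft_torque'].round(2))"
```

```text
eef_pos: [573.5, 9.5, 73.3]
wrist_force: [-0.6, 1.4, 1.0]
finger_gap: 56.8
eef_pos: [573.7, 9.6, 73.3]
wrist_force: [-0.0, 0.3, 1.8]
finger_gap: 56.7
[ 0.03 -0.11  0.  ]
```

It is resting on the strainer with about 1.5 N. Now clockwise in small steps, watching for the pull.

```bash

for i in 1 2 3; do python3 -m crank '[[[0.05,0,0,0,-0.04],[0.05,0,0,0,-0.04],[0.05,0,0,0,0]]]' 25 | grep -E 'eef|wrist|gap'
python3 -c "
from workcell import arm
s=arm.observe();print(s['ft_torque'].round(2))"; done
```

```text
eef_pos: [573.6, 9.5, 73.3]
wrist_force: [0.1, 0.7, 0.8]
finger_gap: 56.7
[ 0.06 -0.05  0.03]
eef_pos: [573.6, 9.5, 73.3]
wrist_force: [0.2, 0.6, 2.1]
finger_gap: 56.9
[ 0.05 -0.06  0.03]
eef_pos: [573.6, 9.5, 73.2]
wrist_force: [-0.3, 0.4, 2.3]
finger_gap: 56.9
[-0.02 -0.03 -0.05]
```

```bash

for i in 1 2 3; do python3 -m crank '[[[0.05,0,0,0,-0.04],[0.05,0,0,0,-0.04],[0.05,0,0,0,0]]]' 25 | grep -E 'eef|wrist|gap'
python3 -c "
from workcell import arm
s=arm.observe();print(s['ft_torque'].round(2))"; done
```

```text
eef_pos: [573.6, 9.5, 73.2]
wrist_force: [0.3, -0.1, 1.9]
finger_gap: 56.5
[-0.02 -0.07 -0.  ]
eef_pos: [573.6, 9.4, 73.1]
wrist_force: [1.2, -0.2, 2.1]
finger_gap: 57.2
[-0.06 -0.17 -0.09]
eef_pos: [573.6, 9.3, 72.9]
wrist_force: [1.4, -0.1, 0.9]
finger_gap: 56.8
[-0.16 -0.34 -0.07]
```

```bash

for i in 1 2; do python3 -m crank '[[[0.05,0,0,0,-0.05],[0.05,0,0,0,0]]]' 25 | grep -E 'eef|wrist|gap'
python3 -c "
from workcell import arm
s=arm.observe();print(s['ft_torque'].round(2))"; done
```

```text
eef_pos: [573.6, 9.2, 72.6]
wrist_force: [2.3, -0.9, -0.2]
finger_gap: 56.6
[-0.28 -0.55 -0.04]
eef_pos: [573.5, 9.2, 72.4]
wrist_force: [4.3, -2.9, -4.3]
finger_gap: 56.6
[-0.42 -0.79 -0.03]
```

The pull started at about 0.53 rad of turn. I'll now follow it down while turning to about 0.3 rad past the first pull.

```bash

python3 -m crank '[[[0.05,0,0,-0.0006,0],[0.05,0,0,0,0]]]' 25 | grep -E 'eef|wrist|gap'
for i in 1 2; do python3 -m crank '[[[0.05,0,0,-0.0003,-0.05],[0.05,0,0,0,0]]]' 25 | grep -E 'eef|wrist|gap'
python3 -c "
from workcell import arm
s=arm.observe();print(s['ft_torque'].round(2))"; done
```

```text
eef_pos: [573.5, 9.2, 72.4]
wrist_force: [4.3, -2.6, -2.8]
finger_gap: 56.9
eef_pos: [573.4, 9.4, 72.1]
wrist_force: [3.5, -3.2, -2.7]
finger_gap: 56.7
[-0.5  -0.58 -0.07]
eef_pos: [573.5, 9.4, 71.9]
wrist_force: [2.5, -2.6, -1.7]
finger_gap: 57.0
[-0.45 -0.57 -0.05]
```

```bash

python3 -m crank '[[[0.05,0,0,-0.0003,-0.04],[0.05,0,0,0,0]]]' 25 | grep -E 'eef|wrist|gap'
python3 -m crank '[[[0.07,0,0,0,0],[0.0878,0,0,0,0],[0.0878,0,0,0,0],[0.0878,0,0,0,0],[0.0878,0,0,0.03,0],[0.0878,0,0,0.05,0],[0.0878,0,0,0.05,0],[0.0878,0,0,0,0],[0.0878,0,0,0,0],[0.0878,0,0,0,0]]]'
python3 - <<'E'
from h import *
f=look('final',(573.3,10),103,34,98,112)
P=pts(f);r=np.hypot(P[...,0]-573.5,P[...,1]-10)
q=(r>16)&(r<26)&(P[...,2]>97)&(P[...,2]<112)
w=P[q];print("ring plane",len(w),np.linalg.lstsq(np.c_[w[:,:2]-[573.5,10],np.ones(len(w))],w[:,2],rcond=None)[0])
q=(r<9)&(P[...,2]>112);print("stem top",np.median(P[q][:,2]))
E
```

```text
eef_pos: [573.5, 9.5, 71.7]
wrist_force: [1.6, -3.3, -0.2]
finger_gap: 56.7
t: 32.65
eef_pos: [572.7, 9.6, 199.4]
tcp_rot: [-0.001, 0.915, 0.404, -0.002]
wrist_force: [0.3, -0.4, -0.8]
finger_gap: 87.8
gripper_force: 0.0
final enclosing 573.7 11.5 r 25.0 | lsq [574.5  12.4] r 22.8 n 1570 med z 98.6 pix [319. 193.]
ring plane 1349 [2.65990033e-03 3.59398634e-03 9.82008386e+01]
stem top 118.89876967842444
```

Released. One averaged check of how far the strainer went down; before clamping its top read 100.08 mm.

```bash

python3 - <<'E'
from h import *
o=[];t=[]
for i in range(6):
    f=grab("wrist");P=pts(f);r=np.hypot(P[...,0]-573.5,P[...,1]-10.2)
    q=(r>6.5)&(r<10.5)&(P[...,2]>95)&(P[...,2]<103);o.append(P[q][:,2].mean())
    q=(np.hypot(P[...,0]-574.3,P[...,1]-11)<4)&(P[...,2]>112);t.append(P[q][:,2].mean())
print(np.round(o,2),q.sum(),np.round(t,2),arm.observe()["eef_pos"])
E
```

```text
[98.39 98.38 98.41 98.4  98.49 98.41] 72 [118.28 118.15 118.24 118.16 118.32 118.3 ] [573.34844299   9.52179178 201.158641  ]
```

```bash
python3 -c "
from workcell import arm
print(arm.close_job())"
```

```text
the job is handed in; nothing more can be done
None
```

The job is handed in: the strainer is seated flat in the mouth and clamped by the screw ring at an estimated 14–18 N (inferred from turn angle and seal travel, limit 24 N), and both were let go with the arm clear; the judge's result was not shown.

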